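# Ready the wire counter for the next length

## Task

Get the wire counter on the jeweller's bench ready for the next length: slide the larger of the two empty spools over the bench, standing on its flange and without lifting or tipping it, until it stands wholly on the round rubber mat in front of the counter with the mat showing all round it. Also turn the counter's reset knob anticlockwise (seen from above) fully back to its zero stop. Leave the small spool, the mallet, the tin and everything else where they are.

Things in the scene. Friction and masses are not known exactly. Their poses are not given: they have to be found in the camera images.
- spool: the larger empty wire spool, grey plastic, standing upright: two round flanges 116 mm in diameter and 10 mm thick on a 60 mm hub, 50 mm high in all, about 0.35 kg, too wide to grasp. Origin: centre of its underside, z up. It starts to the left or the right of the mat
- small_spool: a smaller empty spool of the same grey plastic, flanges 72 mm in diameter, 44 mm high; starts on the other side of the mat. Not to be disturbed. Origin: centre of its underside
- counter: the wire counter, fixed to the bench: a grey painted housing 125 x 115 mm on a 150 x 140 x 12 mm foot, its top 75 mm above the bench, with a white dial, a black reset knob on top and, on the bench in front of it (its -x side, towards the robot), a round mat. Origin: centre of the foot's underside; x points from the mat to the housing, z up
- mat_centre (a point): centre, at bench level, of the round dark rubber mat 152 mm in diameter (flat, 1 mm, nothing to climb), 185 mm in front of the counter's origin
- reset_grip (a point): point on the reset knob's upright axis at the height to grip it, 109 mm above the bench. The knob's bar grip is 60 mm long, 16 mm thick, and stands from 84 to 118 mm above the bench, over a low round skirt 48 mm in diameter. This point's x axis runs along the bar, away from its pointer; z up
- reset (a joint): angle of the reset knob (rad): 0 is at the zero stop (pointer towards the mat, against a small steel pin 8 mm high above the dial), growing clockwise seen from above, at most 1.9. It stays where it is left
- mallet: a wooden mallet lying on the bench, head 105 mm long and 48 mm thick, handle 215 mm. Bystander. Origin: on the bench below the middle of the head; x along the handle
- tin: a closed aluminium tin, 72 mm in diameter, 70 mm high. Bystander. Origin: centre of its underside
Things that resemble listed ones, but are neither listed nor needed, are in the scene too. Leave any blue, brown or purple look-alike of the spool alone.

How it is judged:
At the end, for the whole second after the job is handed in: the larger spool stands upright and still on the bench, its centre within 18 mm of the mat's centre, and the reset knob is within 0.08 rad of its zero stop (horizontal distance between spool and mat_centre below 0.018 m and height (world z) of spool below 0.004 m and angle between spool's own z axis and vertical below 0.05 rad and linear speed of spool below 0.01 m/s and value of joint reset below 0.08 rad); the robot touches nothing.
It fails at once if the larger spool is lifted more than 15 mm off the bench (height (world z) of spool above 0.015 m).
It fails at once if the larger spool is tipped by more than 0.3 rad (angle between spool's own z axis and vertical above 0.3 rad).
It fails at once if the small spool is moved more than 25 mm (distance of small_spool from where it was at the start of the episode above 0.025 m).
It fails at once if the mallet is moved more than 25 mm (distance of mallet from where it was at the start of the episode above 0.025 m).
It fails at once if the tin is moved more than 25 mm (distance of tin from where it was at the start of the episode above 0.025 m).
It also fails if it takes over 61 s, if anything falls off the work surface, if the arm or the gripper's body presses on something with over 40 N, if the wrist force passes 120 N, or if a joint passes its speed limit or range.

## Robot

A 6-joint arm with a two-finger parallel gripper is mounted at the origin on the work surface. World frame = base frame: x ahead of the robot, y to its left, z up, the work surface at z = 0. Lengths are in m, angles in rad, forces in N, time in s.
With the tool pointing down it reaches from about 0.225 to 0.875 m from the base axis. Payload 3.4 kg.
Tool frame: the origin (TCP) lies at the very end of the fingers, on their centre line; the grasp point (between the pads) lies 19 mm behind it; z points along the fingers, y is the direction in which the jaws open and shut (so a half turn about z gives the same grasp; the last joint's range is limited). The gripper opens to 85 mm and grips with 20 to 120 N. Pads are 22 mm wide; open, the fingers measure 114 mm over their backs; the gripper's body (76 mm by 85 mm) begins 54 mm behind the grasp point. The pads swing forward as they close: fully open they stand 13 mm farther back than shut.
Start: joints at [1.102, 0.276, 1.505, -0, 1.361, -0.121], TCP at [0.196, 0.541, 0.231] pointing down, gripper open.
Joint ranges: [-2.89, 2.89], [-0.75, 2.08], [0.22, 2.7], [-1.18, 4.32], [0.11, 2.71], [-2.7, 2.7]. Speed limits (rad/s): [2.57, 2.57, 3.14, 3.14, 3.14, 3.14].

## Interface

Orientations are given as a unit quaternion [w, x, y, z].
In Python, from rig import manip gives the robot as it stands. The module is installed in compiled form; this text tells all that it offers.
- The arm moves only by the tool carry_out, never from a script. Its argument "moves" is one flat list of numbers, 5 for each row, row after row: the opening in per cent of the stroke, from 0 (shut) to 100 (fully open), then the shift along the world's x, y, z in cm, then the turn about the world's z in rad. A call has exactly 10 rows; each row shifts and turns the commanded pose from where the row before left it; what a row does not reach is not made up. A row lasts 1/10 s, in which the tool goes at most 50 mm and 8.59 degrees, less where a joint would pass 70% of its speed; a pose out of reach is approached as far as the arm can. A call is refused whole if a number of a shift passes 5 or a number of a turn 0.15, either way. A call with a gripper value outside its range is refused whole. The fingers move at their own pace and stop on an object; "squeeze" is the grip in N (left out, the last holds). Time passes only in rows, so rows that do not move let the fingers close, or fill a call up. It gives the time, the measured TCP pose, the force and the opening at its end, in the units of the state.
- manip.get_state(): the state, without advancing time (a new reading comes with each control period).
- manip.get_image(name): name is "scene" or "side" or "wrist"; returns the picture (420x560x3 uint8, red, green, blue); there is no depth.
- manip.camera_info(name): a dict with "fov_y" (degrees; the focal length in pixels is half the picture's height over the tangent of half this angle, whatever the lens; pixels are square), "cx", "cy" (the principal point, pixels), "dist" ([k1, k2, p1, p2, k3] as OpenCV has them; the pictures are not rectified), "rvec" (rotation vector, rad) and "tvec" (3), from world to camera coordinates, as OpenCV has them; the wrist camera has in their place "hand_eye" (4x4, takes a point from camera to tool coordinates, whose origin is the TCP and whose axes are the flange's). Camera axes: x right, y down, z forward; pixel columns grow to the right and rows downward; lengths in m; the calibration is good to about 2 mm. A picture is of the moment at which its call begins: read the wrist's pose just before it. camera_info takes no time and is no camera call.
- manip.sign_off(): hands the job in, once; it reports no verdict.
The state is a dict: "clock": time; "qpos": joint angles; "qd": joint speeds; "effort": joint torques, N m; "position": TCP position; "ee_rot": TCP orientation; "contact_force": force on the tool from outside, world axes, zero at the start; "moment": the same for the moment, N m; "width": finger opening in m.
Only numpy, scipy, OpenCV 4.12 (cv2) and the standard library are available. Lean on these libraries where they do the work, as an engineer would, in place of code of your own. Each camera call takes 0.05 s, during which the arm holds its last target. There are 200 camera calls.

## Working session

There is one attempt and no reset: what is moved stays moved. The work goes in short steps, Python scripts to look and compute and a tool call to move; the robot and the scene stay as the last step left them, time stands still between calls to the robot, and variables do not carry over. Pictures are saved under pics/ and viewed, about 8 in all and at most 12, crops included, and the job is handed in when it is done.

Besides the shell and the picture viewer there is one more tool, called after "Request:" as name(argument=value, ...) on one line, values as JSON. carry_out: Moves the arm, as the interface text tells. Its arguments: {"type":"object","properties":{"moves":{"type":"array","items":{"type":"number"}},"squeeze":{"type":"number"}},"required":["moves"]}

```bash
mkdir -p pics; cat > h.py <<'E'
import numpy as np, cv2
from rig import manip
from scipy.spatial.transform import Rotation as R
def cam(name, st=None):
    i=manip.camera_info(name); f=210/np.tan(np.radians(i["fov_y"])/2)
    K=np.array([[f,0,i["cx"]],[0,f,i["cy"]],[0,0,1]]); d=np.array(i["dist"],float)
    if "rvec" in i:
        Rm=cv2.Rodrigues(np.array(i["rvec"],float))[0]; t=np.array(i["tvec"],float).ravel()
    else:
        T=np.eye(4); w,x,y,z=st["ee_rot"]; T[:3,:3]=R.from_quat([x,y,z,w]).as_matrix(); T[:3,3]=st["position"]
        M=np.linalg.inv(T@np.array(i["hand_eye"])); Rm=M[:3,:3]; t=M[:3,3]
    return K,d,Rm,t
def ray(c,px,z):
    K,d,Rm,t=c
    u=cv2.undistortPoints(np.array(px,float).reshape(-1,1,2),K,d).reshape(-1,2)
    D=np.c_[u,np.ones(len(u))]@Rm; o=-Rm.T@t
    return o+D*((z-o[2])/D[:,2])[:,None]
def proj(c,P):
    K,d,Rm,t=c
    return cv2.projectPoints(np.array(P,float).reshape(-1,3),cv2.Rodrigues(Rm)[0],t,K,d)[0].reshape(-1,2)
def shot(name,fn):
    st=manip.get_state(); im=manip.get_image(name); cv2.imwrite(fn,im[:,:,::-1]); return im,cam(name,st)
E
python3 - <<'E'
from h import *
print(manip.get_state())
for n in("scene","side","wrist"):
    im,c=shot(n,f"pics/{n}0.png"); print(n,-c[2].T@c[3], c[0][0,0])
E
```

```text
{'clock': 0.0, 'qpos': array([ 1.10197933e+00,  2.76611670e-01,  1.50612226e+00, -1.21524483e-05,
        1.36070529e+00, -1.20996787e-01]), 'qd': array([-3.91105960e-05,  1.07748458e-03, -8.73751934e-04, -1.40880031e-03,
        4.35876247e-04, -7.79002777e-04]), 'effort': array([-2.33057901e-03, -4.16775978e+01, -2.45803016e+01, -8.34677053e-05,
        1.08040767e-02,  6.09399677e-06]), 'position': array([0.19575727, 0.54009414, 0.23043454]), 'ee_rot': array([-2.62668614e-04,  1.73033457e-01,  9.84915514e-01, -8.85153195e-04]), 'contact_force': array([-0.4431314 ,  0.32089022,  0.10456665]), 'moment': array([-0.00014322,  0.00665286, -0.02671758]), 'width': 0.08534466635863472}
scene [ 1.39432904 -0.02683694  1.33980818] 508.7436120841802
side [0.28819656 1.32519094 1.10225444] 502.2916453405588
wrist [0.13098605 0.56382224 0.37407131] 334.26343656661965
```

View pics/scene0.png

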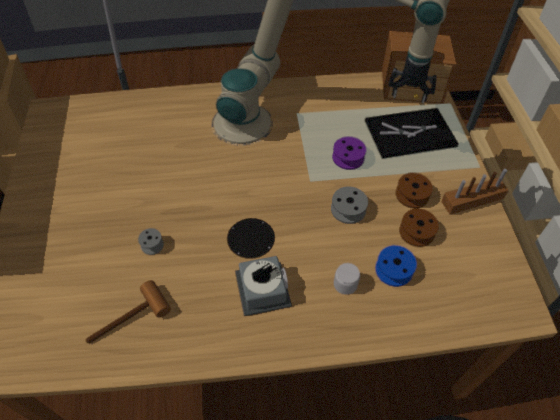

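View pics/side0.png

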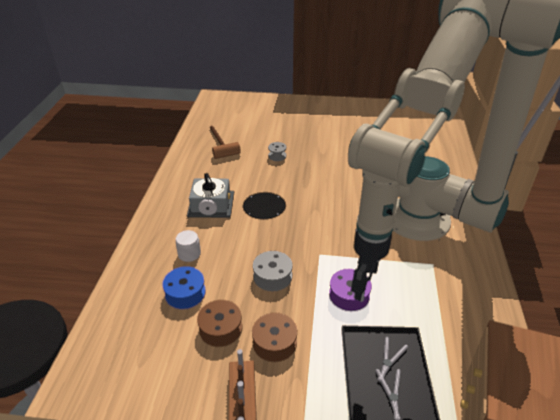

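The scene view shows the grey spool at about (350,205), the mat at (251,238), the counter and knob at (264,275), the small spool at (150,240), the tin at (347,278) and the mallet at (153,297). Next I'll measure the spool, mat and knob.

```bash
python3 - <<'E'
from h import *
def blob(im,m,seed):
    m=cv2.morphologyEx(m.astype(np.uint8),cv2.MORPH_CLOSE,np.ones((9,9)))
    n,l,s,c=cv2.connectedComponentsWithStats(m); k=l[seed[1],seed[0]]
    return None if k==0 else (s[k],(l==k).astype(np.uint8))
for n,sp,mt,sm,tin in (("scene",(350,210),(251,243),(150,243),(347,280)),("side",(272,276),(265,207),(277,153),(188,248))):
    im=cv2.imread(f"pics/{n}0.png"); c=cam(n); h=cv2.cvtColor(im,cv2.COLOR_BGR2HSV)
    grey=(h[:,:,1]<60)&(h[:,:,2]>50); dark=h[:,:,2]<45
    for nm,mk,s,z,zt in(("spool",grey,sp,.025,.05),("mat",dark,mt,.001,0),("small",grey,sm,.022,.044),("tin",grey,tin,.035,.07)):
        b=blob(im,mk,s)
        if b is None: print(n,nm,"none"); continue
        ct=max(cv2.findContours(b[1],0,1)[0],key=cv2.contourArea)
        hull=cv2.convexHull(ct); M=cv2.moments(hull); p=(M["m10"]/M["m00"],M["m01"]/M["m00"])
        w=ray(c,hull.reshape(-1,2),z)
        print(n,nm,b[0],np.round(p,1),ray(c,p,z)[0].round(4),"extent",np.ptp(w,axis=0).round(3))
a=cv2.resize(cv2.imread("pics/scene0.png")[240:320,215:315],None,fx=5,fy=5,interpolation=2)
b=cv2.resize(cv2.imread("pics/side0.png")[160:225,170:250],None,fx=5,fy=5,interpolation=2)[:325]
cv2.imwrite("pics/cr.png",cv2.resize(np.hstack([a[:325,:],b[:,:300]]),None,fx=1,fy=1))
E
```

```text
scene spool [ 297   95  182  128 8617] [383.7 152.4] [0.2293 0.482  0.025 ] extent [0.568 0.647 0.   ]
scene mat [ 228  219   46   39 1417] [250.5 237.9] [ 0.5188 -0.0128  0.001 ] extent [0.144 0.143 0.   ]
scene small [138 229  25  26 493] [150.5 241.2] [ 0.5112 -0.322   0.022 ] extent [0.095 0.076 0.   ]
scene tin [334 263  26  31 648] [346.4 278.2] [0.7119 0.2522 0.035 ] extent [0.1   0.081 0.   ]
side spool [ 253  251   39   40 1311] [272.1 270.4] [0.4423 0.3193 0.025 ] extent [0.119 0.158 0.   ]
side mat [244 193  41  25 792] [263.9 205.4] [ 0.5164 -0.0045  0.001 ] extent [0.141 0.135 0.   ]
side small [268 142  18  19 293] [276.8 151. ] [ 0.5119 -0.3174  0.022 ] extent [0.075 0.13  0.   ]
side tin [176 230  24  42 778] [187.3 250.6] [0.7078 0.279  0.035 ] extent [0.1   0.174 0.   ]
```

View pics/cr.png

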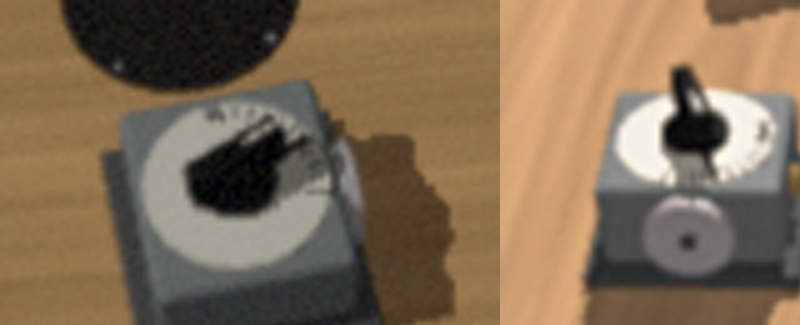

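Request:
carry_out(moves=[100,2.1,-2.2,0.5,-0.05,100,2.1,-2.2,0.5,-0.05,100,2.1,-2.2,0.5,-0.05,100,2.1,-2.2,0.5,-0.05,100,2.1,-2.2,0.5,-0.05,100,2.1,-2.2,0.5,-0.05,100,2.1,-2.2,0.5,-0.05,100,2.1,-2.2,0.5,-0.05,100,2.1,-2.2,0.5,-0.05,100,2.1,-2.2,0.5,-0.05])

```text
clock: 1.15
position: [0.4066, 0.3195, 0.2813]
ee_rot: [-0.0, 0.412, 0.911, -0.0]
contact_force: [0.5, 0.8, -0.5]
width: 0.0857
```

Request:
carry_out(moves=[100,2.1,-2.2,0.5,-0.05,100,2.1,-2.2,0.5,-0.05,100,2.1,-2.2,0.5,-0.05,100,2.1,-2.2,0.5,-0.05,100,2.1,-2.2,0.5,-0.05,100,2.1,-2.2,0.5,-0.05,100,2.1,-2.2,0.5,-0.05,100,2.1,-2.2,0.5,-0.05,100,2.1,-2.2,0.5,-0.05,100,0,0,0,0])

```text
clock: 2.15
position: [0.5977, 0.1196, 0.3258]
ee_rot: [0.001, 0.606, 0.795, -0.0]
contact_force: [-0.0, 0.4, -1.3]
width: 0.0851
```

```bash
python3 - <<'E'
from h import *
im,c=shot("wrist","pics/w1.png"); s=manip.get_state(); print(s["position"],s["ee_rot"],s["clock"],s["qpos"]); print(-c[2].T@c[3])
E
```

```text
[0.59599156 0.12122993 0.32559444] [-2.65355122e-04  6.05227196e-01  7.96052687e-01 -3.00912477e-04] 2.2 [ 8.63680523e-02  2.93212580e-01  1.25181578e+00 -8.94646425e-05
  1.59736169e+00 -1.84328014e-01]
[0.57867446 0.18582133 0.46915328]
```

View pics/w1.png

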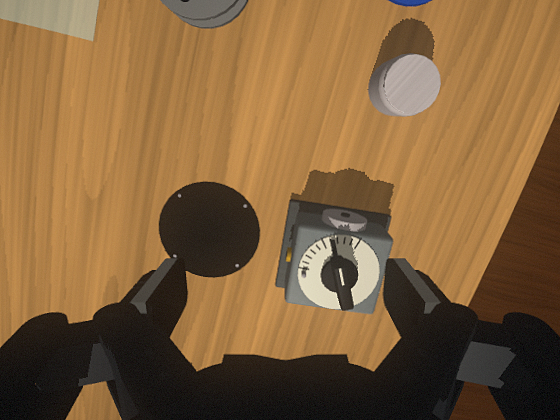

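The mat is at (209,229), the spool at the top edge near (208,0), the knob at (340,273), and the tin at (410,85). I'll zoom in on the knob and measure.

```bash
cat >> h.py <<'E'
def circ(c,mask,z,seed):
    """blob at seed -> contour cast on plane z -> min enclosing circle"""
    n,l,s,ce=cv2.connectedComponentsWithStats(mask.astype(np.uint8)); k=l[seed[1],seed[0]]
    ct=max(cv2.findContours((l==k).astype(np.uint8),0,1)[0],key=cv2.contourArea).reshape(-1,2)
    w=ray(c,ct,z)[:,:2].astype(np.float32); (x,y),r=cv2.minEnclosingCircle(w); return x,y,r
E
python3 - <<'E'
from h import *
s=manip.get_state(); c=cam("wrist",s); im=cv2.imread("pics/w1.png"); h=cv2.cvtColor(im,cv2.COLOR_BGR2HSV)
cr=im[160:260-0,150:270]; 
m=cv2.inRange(h,(0,0,0),(180,255,75)); m[253:]=0
# mat: fit ellipse-free: contour points of mat above fingers
roi=np.zeros_like(m); roi[170:254,150:268]=m[170:254,150:268]
ct=max(cv2.findContours(roi,0,1)[0],key=cv2.contourArea).reshape(-1,2); ct=ct[ct[:,1]<250]
w=ray(c,ct,.001)[:,:2]; A=np.c_[2*w,np.ones(len(w))]; x=np.linalg.lstsq(A,(w**2).sum(1),rcond=None)[0]
print("mat",x[:2],np.sqrt(x[2]+x[0]**2+x[1]**2))
# foot/top edges
print("housing top corners", ray(c,[(302,221),(392,234),(378,313),(286,303)],.075).round(4)[:,:2].tolist())
print("skirt c",ray(c,[(339,274)],.084))
cv2.imwrite("pics/k1.png",cv2.resize(im[195:325,270:400],None,fx=4.5,fy=4.5,interpolation=cv2.INTER_CUBIC))
E
```

```text
mat [ 0.51269295 -0.0065239 ] 0.0744741783992932
housing top corners [[0.6319, 0.0682], [0.7464, 0.0819], [0.7689, -0.0307], [0.6439, -0.0486]]
skirt c [[0.69613615 0.01529289 0.084     ]]
```

View pics/k1.png

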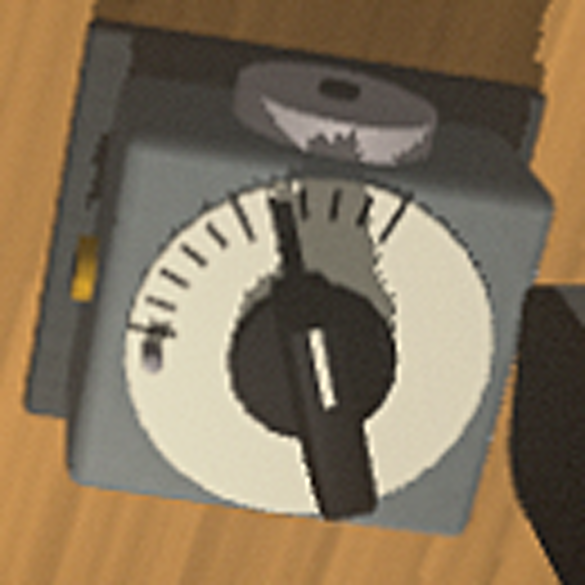

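```bash
python3 - <<'E'
from h import *
s=manip.get_state(); c=cam("wrist",s)
P=lambda x,y,z: ray(c,[(270+x/4.5,195+y/4.5)],z)[0][:2]
d=P(308.5,347.5,.076); sk=P(313,360,.082); tip=P(285,195,.08); pin=P(151,340,.08)
a=P(313,330,.118);b=P(330,408,.118)
print("dial",d,"skirt",sk,"tip",tip,"pin",pin,"line",a,b,(a+b)/2)
an=lambda v:np.arctan2(v[1],v[0])
print("pointer ang",an(tip-sk),"line",an(a-b),"pin",an(pin-sk), "mat->knob",an(sk-np.array([.5127,-.0065])),np.linalg.norm(sk-np.array([.5127,-.0065])))
w,x,y,z=s["ee_rot"]; M=R.from_quat([x,y,z,w]).as_matrix(); print("jaw ang",an(M[:2,1]))
E
```

```text
dial [0.6972496 0.0139985] skirt [0.69788834 0.01323922] tip [0.6752186  0.05830914] pin [0.65196026 0.00609747] line [0.68398099 0.0375265 ] [0.69532327 0.01737709] [0.68965213 0.02745179]
pointer ang 2.0368334391805476 line 2.083496279503839 pin -2.987329657321131 mat->knob 0.10618901465435866 0.18623736949891442
jaw ang 0.27069374895236314
```

Request:
carry_out(moves=[100,1.0,-1.1,-1.6,0.02,100,1.0,-1.1,-1.6,0.02,100,1.0,-1.1,-1.6,0.02,100,1.0,-1.1,-1.6,0.02,100,1.0,-1.1,-1.6,0.02,100,1.0,-1.1,-1.6,0.02,100,1.0,-1.1,-1.6,0.02,100,1.0,-1.1,-1.6,0.02,100,1.0,-1.0,-1.6,0.03,70,1.0,-1.0,-1.6,0.02])

```text
clock: 3.2
position: [0.6944, 0.0155, 0.1654]
ee_rot: [-0.001, 0.516, 0.856, 0.0]
contact_force: [-0.3, 1.9, 0.1]
width: 0.0732
```

```bash
python3 - <<'E'
from h import *
im,c=shot("wrist","pics/w2.png"); s=manip.get_state(); print(s["position"])
w,x,y,z=s["ee_rot"]; M=R.from_quat([x,y,z,w]).as_matrix(); print("jaw",np.arctan2(M[1,1],M[0,1]))
print("knob axis expected px",proj(c,[[.6975,.0135,.118],[.6975,.0135,.084],list(s["position"])]))
E
```

```text
[0.69466362 0.01359939 0.1620224 ]
jaw 0.48458363701716617
knob axis expected px [[288.74228141 235.59009804]
 [288.23188079 218.59802544]
 [284.60033335 265.10813039]]
```

View pics/w2.png

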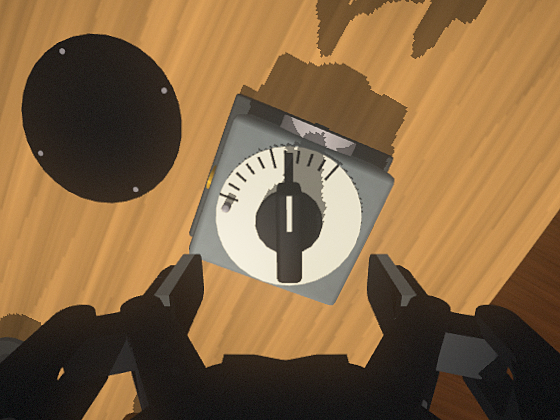

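Bar at column 289, vertical in the picture and between the open fingers. This agrees with the estimate, so I'll descend and grip.

Request:
carry_out(moves=[70,0.3,0,-1.0,0,70,0,0,-1.0,0,70,0,0,-1.0,0,70,0,0,-1.0,0,70,0,0,-1.0,0,70,0,0,-1.0,0,70,0,0,-1.0,0,50,0,0,0,0,30,0,0,0,0,10,0,0,0,0], squeeze=40)

```text
clock: 4.25
position: [0.6983, 0.0145, 0.0969]
ee_rot: [0.0, 0.517, 0.856, 0.0]
contact_force: [-4.2, -2.1, 4.7]
width: 0.0167
```

Request:
carry_out(moves=[10,0,0,0,0,10,0,0,0,0,10,0,0,0,0.05,10,0,0,0,0.1,10,0,0,0,0.1,10,0,0,0,0.1,10,0,0,0,0.1,10,0,0,0,0.1,10,0,0,0,0.1,10,0,0,0,0.1])

```text
clock: 5.25
position: [0.6961, 0.0124, 0.097]
ee_rot: [-0.001, 0.166, 0.986, -0.002]
contact_force: [-5.8, -5.7, 3.4]
width: 0.0149
```

```bash
python3 - <<'E'
from h import *
s=manip.get_state(); print(s["position"],s["contact_force"],s["moment"],s["width"],s["qpos"])
w,x,y,z=s["ee_rot"]; M=R.from_quat([x,y,z,w]).as_matrix(); print("jaw",np.arctan2(M[1,1],M[0,1]))
E
```

```text
[0.69613578 0.01241886 0.09702315] [-5.77042938 -5.69839169  3.39158873] [-0.86379462  0.82929055 -0.06411153] 0.014903007095506838 [-0.07994206  0.54474162  1.41027376 -0.00422497  1.1897246  -1.31566601]
jaw 1.237306171900386
```

Request:
carry_out(moves=[10,0,0,0,0.08,10,0,0,0,0.08,10,0,0,0,0.08,10,0,0,0,0.06,10,0,0,0,0.05,10,0,0,0,0.04,10,0,0,0,0.04,10,0,0,0,0.03,10,0,0,0,0,10,0,0,0,0])

```text
clock: 6.25
position: [0.6959, 0.0108, 0.097]
ee_rot: [-0.002, -0.06, 0.998, -0.003]
contact_force: [-5.2, -8.7, 5.7]
width: 0.0151
```

```bash
cat > s.py <<'E'
from h import *
s=manip.get_state(); print(s["position"],s["contact_force"],s["moment"],s["width"],s["qpos"])
w,x,y,z=s["ee_rot"]; M=R.from_quat([x,y,z,w]).as_matrix(); print("jaw",np.arctan2(M[1,1],M[0,1]))
E
python3 s.py
```

```text
[0.69590559 0.01079918 0.0970061 ] [-5.21349012 -8.66565897  5.67986469] [-1.26374406  0.91606256 -0.61010762] 0.015091083639578323 [-0.08122634  0.54472929  1.41035488 -0.00642045  1.19011126 -1.77009996]
jaw 1.6912820030919158
```

Request:
carry_out(moves=[10,0,0,0,0.03,10,0,0,0,0.03,10,0,0,0,0.03,10,0,0,0,0,10,0,0,0,0,10,0,0,0,-0.02,10,0,0,0,-0.02,10,0,0,0,0,10,0,0,0,0,10,0,0,0,0])

```text
clock: 7.25
position: [0.6955, 0.0107, 0.0971]
ee_rot: [-0.003, -0.084, 0.996, -0.002]
contact_force: [-6.6, -7.8, 5.7]
width: 0.0152
```

```bash
python3 s.py
```

```text
[0.69547985 0.01072837 0.09705071] [-6.55636714 -7.77490654  5.7453602 ] [-1.31307478  1.12749935 -1.10258413] 0.015236245962589646 [-0.08145193  0.54456607  1.41054453 -0.00626728  1.19101778 -1.81881141]
jaw 1.7397092280308464
```

The moment rose to -1.1 N m, so the knob is at its stop. I'll release, rise and check.

Request:
carry_out(moves=[30,0,0,0,-0.03,60,0,0,0,0,80,0,0,0,0,80,0,0,0,0,80,0,0,1,0,80,0,0,2,0,100,0,0,3,0,100,-1,1,4,0,100,-2,2,3,-0.05,100,-2,3,1,-0.1])

```text
clock: 8.25
position: [0.6499, 0.0741, 0.2414]
ee_rot: [0.004, 0.006, 1.0, -0.0]
contact_force: [0.0, 0.1, -1.1]
width: 0.0851
```

Request:
carry_out(moves=[100,-2,3,1,-0.13,100,-2,3,1,-0.13,100,-2,3,1,-0.13,100,-2,3,1,-0.13,100,-2,3,1,-0.13,100,-1,2,1,-0.13,100,-1,2,1,-0.13,100,-1,2,1,-0.13,100,0,2,0,-0.13,100,0,0,0,-0.13])

```text
clock: 9.25
position: [0.5175, 0.3074, 0.3177]
ee_rot: [0.0, 0.609, 0.793, 0.002]
contact_force: [0.1, -0.5, -0.5]
width: 0.0858
```

```bash
python3 - <<'E'
from h import *
im,c=shot("wrist","pics/w3.png")
E
python3 s.py
```

```text
[0.51760349 0.30619007 0.31738371] [ 0.23210917 -0.09999078 -0.19138488] [-0.03145527 -0.01382282 -0.02262908] 0.08531410967633692 [4.18321371e-01 2.82430319e-01 1.28662982e+00 3.38457849e-04
 1.57072531e+00 1.61327302e-01]
jaw 0.2569938108181662
```

View pics/w3.png

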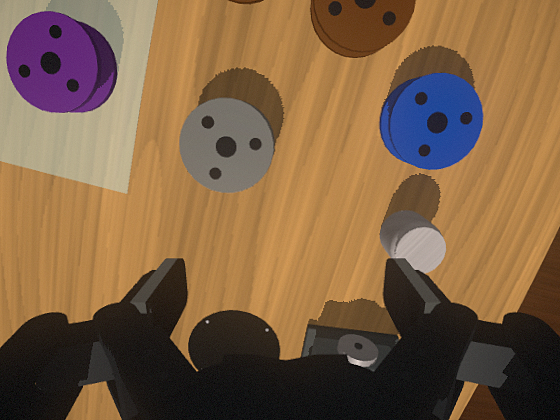

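Spool top is centred at about (227,146). Purple and blue spools are well clear, the tin is at (420,245), and the knob is out of view (checked later).

```bash
python3 - <<'E'
from h import *
s=manip.get_state(); c=cam("wrist",s); im=cv2.imread("pics/w3.png")
L=lambda px,z: ray(c,[px],z)[0][:2].round(4)
sp=L((226.5,145.5),.05); print("spool",sp,"edges",L((180,145),.05),L((273,145),.05),L((227,98),.05),L((227,192),.05))
print("purple",L((52,62),.05),"blue",L((432,121),.05),"brown",L((363,8),.05),"tin",L((421,250),.07))
m=np.array([.5127,-.0065]); d=m-sp; n=np.linalg.norm(d); u=d/n; print("dist",n,"u",u,"jaw want",np.arctan2(u[0],-u[1]))
w,x,y,z=s["ee_rot"]; M=R.from_quat([x,y,z,w]).as_matrix(); print("jaw now",np.arctan2(M[1,1],M[0,1]))
for k in (.115,.051): print("start at back",k,(sp-u*k).round(4))
print("end",(m-u*.051).round(4), "tcp",s["position"])
E
```

```text
spool [0.4408 0.3177] edges [0.3853 0.304 ] [0.4956 0.3325] [0.4295 0.3723] [0.4538 0.2609]
purple [0.2167 0.3631] blue [0.6744 0.4103] brown [0.5553 0.5069] tin [0.7107 0.2548]
dist 0.332077174765144 u [ 0.21651594 -0.97627908] jaw want 0.21824433131884957
jaw now 0.2569938108181662
start at back 0.115 [0.4159 0.43  ]
start at back 0.051 [0.4298 0.3675]
end [0.5017 0.0433] tcp [0.51760349 0.30619007 0.31738371]
```

Request:
carry_out(moves=[100,-1.0,1.2,-1.7,-0.04,100,-1.0,1.2,-1.7,0,100,-1.0,1.2,-1.7,0,100,-1.0,1.2,-1.7,0,100,-1.0,1.2,-1.7,0,100,-1.0,1.2,-1.7,0,100,-1.0,1.3,-1.7,0,100,-1.0,1.3,-1.7,0,100,-1.1,1.3,-1.7,0,100,-1.1,1.3,-1.7,0])

```text
clock: 10.3
position: [0.4158, 0.4291, 0.1464]
ee_rot: [0.0, 0.623, 0.782, 0.001]
contact_force: [-0.4, 0.3, -0.6]
width: 0.0853
```

Request:
carry_out(moves=[100,0,0,-1.4,0,100,0,0,-1.4,0,100,0,0,-1.4,0,100,0,0,-1.4,0,100,0,0,-1.4,0,100,0,0,-1.4,0,100,0,0,-1.4,0,100,0,0,-1.4,0,100,0,0,-1.4,0,100,0,0,-1.4,0])

```text
clock: 11.3
position: [0.4166, 0.4288, 0.0065]
ee_rot: [0.0, 0.623, 0.782, 0.001]
contact_force: [0.9, 0.3, -0.2]
width: 0.0854
```

```bash
python3 s.py
```

```text
[0.41655221 0.42880461 0.00645094] [ 0.90801827  0.34388227 -0.16659189] [ 0.0235868   0.00074271 -0.0618458 ] 0.08535178208968762 [ 6.83605957e-01  5.10546133e-01  1.75241643e+00 -1.39308687e-04
  8.77436601e-01  4.58375442e-01]
jaw 0.22531924457202532
```

Request:
carry_out(moves=[100,0.22,-1,0,0,100,0.22,-1,0,0,100,0.22,-1,0,0,100,0.22,-1,0,0,100,0.22,-1,0,0,100,0.22,-1,0,0,100,0.22,-1,0,0,100,0.22,-1,0,0,100,0.22,-1,0,0,100,0.22,-1,0,0])

```text
clock: 12.3
position: [0.4384, 0.3283, 0.0066]
ee_rot: [0.0, 0.624, 0.781, 0.001]
contact_force: [-1.5, 3.0, 1.7]
width: 0.0854
```

Request:
carry_out(moves=[100,0.22,-1,0,0,100,0.22,-1,0,0,100,0.22,-1,0,0,100,0.22,-1,0,0,100,0.22,-1,0,0,100,0.22,-1,0,0,100,0.22,-1,0,0,100,0.22,-1,0,0,100,0.22,-1,0,0,100,0.22,-1,0,0])

```text
clock: 13.3
position: [0.4601, 0.2278, 0.0063]
ee_rot: [-0.0, 0.624, 0.781, -0.0]
contact_force: [-2.0, 3.1, 3.2]
width: 0.0854
```

Request:
carry_out(moves=[100,0.22,-1,0,0,100,0.22,-1,0,0,100,0.22,-1,0,0,100,0.22,-1,0,0,100,0.22,-1,0,0,100,0.22,-1,0,0,100,0.22,-1,0,0,100,0.22,-1,0,0,100,0.22,-0.5,0,0,100,0,0,0,0])

```text
clock: 14.3
position: [0.4796, 0.1423, 0.0061]
ee_rot: [0.0, 0.624, 0.781, -0.001]
contact_force: [-1.2, -0.4, 0.1]
width: 0.0854
```

```bash
python3 s.py; python3 - <<'E'
from h import *
im,c=shot("wrist","pics/w4.png"); im2,_=shot("scene","pics/s4.png"); 
a=im2[180:310,180:360,::-1]
cv2.imwrite("pics/v4.png",np.hstack([cv2.resize(im[:,:,::-1],(480,360)),cv2.resize(a,(320,231),interpolation=2)[:231] if 0 else cv2.copyMakeBorder(cv2.resize(a,(320,231),interpolation=2),0,129,0,0,0)]))
E
```

```text
[0.47964237 0.14227891 0.00606321] [-1.19872857 -0.36222495  0.05627832] [-0.04093669  0.02896017  0.02221118] 0.08542653053369077 [ 1.49958471e-01  4.03772531e-01  1.97159853e+00 -1.48217062e-03
  7.67224387e-01 -7.14638992e-02]
jaw 0.2224893000445356
```

View pics/v4.png

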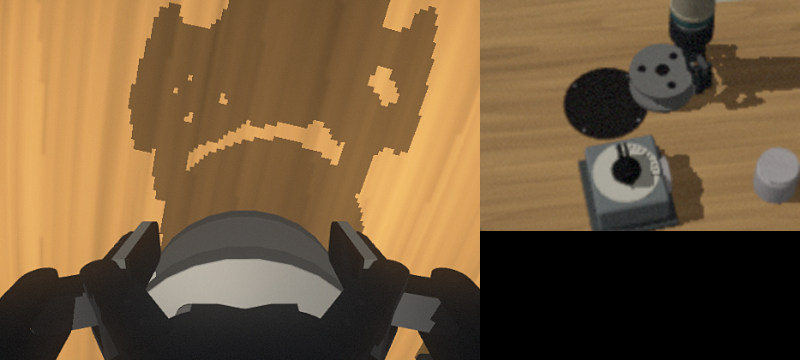

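The spool is cradled evenly between both fingers, and the knob pointer now points at the mat. Next, measure the spool centre and the remaining push.

```bash
python3 - <<'E'
from h import *
s=manip.get_state(); cw=cam("wrist",s); cs=cam("scene")
L=lambda c,px,z: ray(c,[px],z)[0][:2].round(4)
sc=L(cs,(282.4,218.8),.05); t=s["position"][:2]; u=np.array([.2165,-.9763])
b=L(cw,(246*560/480,248*420/360),.05); print("scene spool",sc,"offset",(sc-t)@u,"wrist back edge",b,"centre",b+.058*u,(b+.058*u-t)@u)
# scene mat from s0 and check scene bias with known earlier spool
im=cv2.imread("pics/scene0.png"); print("scene spool0",L(cs,(349.5,201),.05))
b2=L(cw,(246*560/480,211*420/360),.05); print("alt",b2,(b2+.058*u-t)@u)
# mat from w2 (camera pose at that moment)
st=dict(position=[.69466,.0136,.16202],ee_rot=[-.001,.516,.856,0.]); c2=cam("wrist",st)
h=cv2.cvtColor(cv2.imread("pics/w2.png"),cv2.COLOR_BGR2HSV); m=np.zeros((420,560),np.uint8); m[20:215,10:187]=(h[20:215,10:187,2]<75); m=cv2.morphologyEx(m,cv2.MORPH_OPEN,np.ones((5,5)))
print("mat w2",circ(c2,m,.001,(100,118)), "mat scene mask .5188,-.0128; side .5164,-.0045; w1 .5127,-.0065")
E
```

```text
scene spool [0.4915 0.0906] offset 0.053632801271255345 wrist back edge [0.4771 0.1546] centre [0.489657  0.0979746] 0.046033969791255354
scene spool0 [0.4463 0.3119]
alt [0.4736 0.1697] 0.030534089791255353
mat w2 (0.5163549780845642, -0.009995334781706333, 0.07530610263347626) mat scene mask .5188,-.0128; side .5164,-.0045; w1 .5127,-.0065
```

Request:
carry_out(moves=[100,0.25,-1,0,0,100,0.25,-1,0,0,100,0.25,-1,0,0,100,0.25,-1,0,0,100,0.25,-1,0,0,100,0.25,-1,0,0,100,0.25,-1,0,0,100,0.25,-1,0,0,100,0.25,-1,0,0,100,0.25,-0.8,0,0])

```text
clock: 15.4
position: [0.505, 0.0447, 0.0064]
ee_rot: [-0.0, 0.624, 0.781, 0.0]
contact_force: [-0.2, 2.1, -1.0]
width: 0.0854
```

Request:
carry_out(moves=[100,0,0,0,0,100,0,0,0,0,100,-0.2,1,0,0,100,-0.2,1,0,0,100,-0.4,2,0,0,100,-0.4,2,0,0,100,-0.4,2,0,0,100,-0.4,2,3,0,100,0,0,4,0,100,0,0,4,0])

```text
clock: 16.4
position: [0.4833, 0.1475, 0.1171]
ee_rot: [-0.001, 0.623, 0.782, -0.001]
contact_force: [0.9, 0.7, 1.0]
width: 0.0855
```

Request:
carry_out(moves=[100,1.5,0,4,0,100,1.5,0,4,0,100,1.5,0,4,0,100,2,-1.5,4,0,100,2,-1.5,2,0,100,2,-2,1,0,100,2,-2,0,0,100,2,-2,0,0,100,0,0,0,0,100,0,0,0,0])

```text
clock: 17.4
position: [0.6293, 0.0566, 0.3056]
ee_rot: [-0.001, 0.624, 0.782, -0.0]
contact_force: [0.5, -0.3, -0.9]
width: 0.0855
```

```bash
python3 s.py; python3 - <<'E'
from h import *
im,c=shot("wrist","pics/w5.png"); im2,_=shot("scene","pics/s5.png"); np.savez("c5.npz",K=c[0],d=c[1],R=c[2],t=c[3])
a=cv2.resize(im2[180:310,180:300,::-1],(240,260),interpolation=2)
cv2.imwrite("pics/v5.png",np.hstack([im[:,:,::-1],cv2.copyMakeBorder(a,0,160,0,0,0)]))
E
```

```text
[0.62930778 0.05663533 0.30562325] [ 0.47912784 -0.29763098 -0.86377428] [ 0.00276044 -0.03601259  0.02397881] 0.08553280137635408 [-2.07458107e-02  3.36072065e-01  1.23650633e+00  7.61887075e-04
  1.57081831e+00 -2.44101866e-01]
jaw 0.22335630533212805
```

View pics/v5.png

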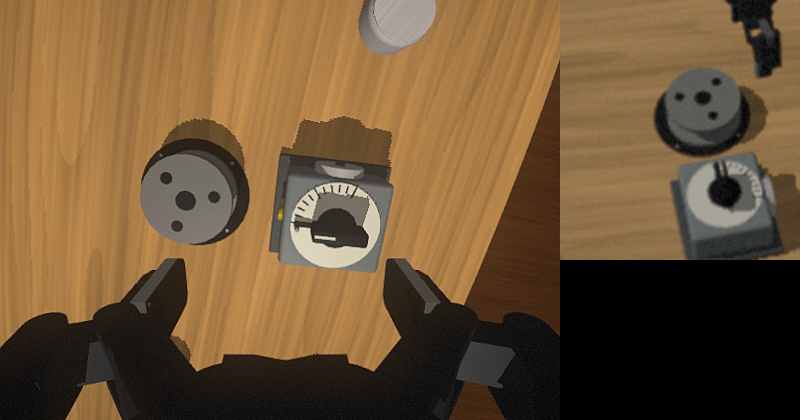

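The knob pointer is against the pin, and the spool (hole at 185,200) is on the mat, with rivets at (232,155) and (228,231). Check the offset.

```bash
python3 - <<'E'
from h import *
z=np.load("c5.npz"); c=(z["K"],z["d"],z["R"],z["t"])
L=lambda c,px,h: ray(c,[px],h)[0][:2]
st=dict(position=[.69466,.0136,.16202],ee_rot=[-.001,.516,.856,0.]); c2=cam("wrist",st)
rv=np.array([L(c2,p,.001) for p in((62,51),(164.5,90),(136,189),(40,153))]); o=rv.mean(0); print("w2 rivets",rv.round(4).tolist(),o)
r5=np.array([L(c,(232,155),.001),L(c,(228,231),.001)]); print("now",r5.round(4).tolist())
m5=r5.mean(0)-(rv[1:3].mean(0)-o); 
im=cv2.imread("pics/w5.png"); h=cv2.cvtColor(im,cv2.COLOR_BGR2HSV)
sp=L(c,(185.5,200.5),.05); print("spool",sp,"mat",m5,"diff",sp-m5)
# spool top-face edges for check of centre, mat outline both sides
print("flange L/R/T/B",[L(c,p,.05).round(4).tolist() for p in((140,199),(232,203),(187,153),(183,245))])
cs=cam("scene"); s2=L(cs,(180+(703-560)/2,180+98/2),.05); print("scene spool",s2)
i=cv2.imread("pics/s5.png"); 
th=np.linspace(0,2*np.pi,120)
for cc,im,n in((c,im,"a"),(cs,i,"b")):
    for q,r,zz,col in((m5,.076,.001,(0,255,255)),(sp,.058,.05,(0,0,255))):
        P=np.c_[q[0]+r*np.cos(th),q[1]+r*np.sin(th),0*th+zz]; cv2.polylines(im,[np.int32(proj(cc,P)*8)],True,col,1,cv2.LINE_AA,3)
    
a=cv2.resize(im if 0 else cv2.imread("pics/w5.png")[120:270,120:270],(10,10))
w=cv2.imread("pics/w5.png")
for q,r,zz,col in((m5,.076,.001,(0,255,255)),(sp,.058,.05,(0,0,255))):
    P=np.c_[q[0]+r*np.cos(th),q[1]+r*np.sin(th),0*th+zz]; cv2.polylines(w,[np.int32(proj(c,P)*8)],True,col,1,cv2.LINE_AA,3)
cv2.imwrite("pics/o5.png",np.hstack([cv2.resize(w[120:270,120:270],(400,400),interpolation=2),cv2.resize(i[190:290,205:305],(400,400),interpolation=2)]))
E
```

```text
w2 rivets [[0.4638, 0.0322], [0.559, 0.0429], [0.5693, -0.0521], [0.4736, -0.063]] [ 0.5164445  -0.01000951]
now [[0.5559, 0.055], [0.5699, -0.0525]]
spool [ 0.51588336 -0.00559679] mat [ 0.51516167 -0.00413323] diff [ 0.00072169 -0.00146357]
flange L/R/T/B [[0.4594, -0.0164], [0.573, 0.0041], [0.509, 0.053], [0.5211, -0.0653]]
scene spool [ 0.51894577 -0.0077308 ]
```

View pics/o5.png

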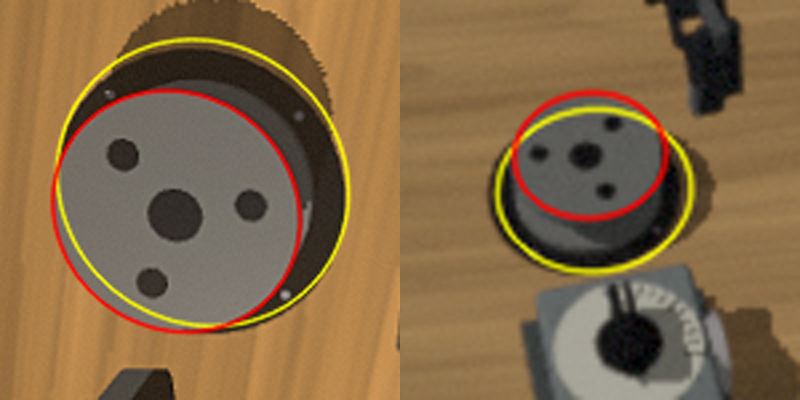

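```bash
python3 - <<'E'
from h import *
z=np.load("c5.npz"); c=(z["K"],z["d"],z["R"],z["t"])
L=lambda px,h: ray(c,[px],h)[0][:2]
im=cv2.imread("pics/w5.png"); g=cv2.cvtColor(im,cv2.COLOR_BGR2GRAY)
m=np.zeros_like(g); m[230:245,308:342]=g[230:245,308:342]>130
n,l,s,ce=cv2.connectedComponentsWithStats(m); k=1+np.argmax(s[1:,4]); y,x=np.nonzero(l==k)
vx,vy,x0,y0=cv2.fitLine(np.c_[x,y].astype(np.float32),2,0,.01,.01).ravel(); print(s[k])
a=L((x0-12*vx*np.sign(vx),y0-12*vy*np.sign(vx)),.118); b=L((x0+12*vx*np.sign(vx),y0+12*vy*np.sign(vx)),.118); d=a-b
print("pointer",np.arctan2(d[1],d[0])%(2*np.pi),"zero", np.pi+np.arctan2(.0135+.0085,.697-.515))
# counter yaw from housing top front/back edge corners in w1 via foot: use left/right housing edges
for p,q in(((290,180),(278,261)),((393,184),(379,272))):
    e=L(p,.075)-L(q,.075); print("edge",np.arctan2(e[1],e[0])-np.pi/2+np.pi)
E
```

```text
[308 230  16  15  77]
pointer 2.5038261343287935 zero 3.261888130517747
edge 3.2243368390417086
edge 3.297152826412678
```

```bash
python3 -c "
import cv2
im=cv2.imread('pics/w5.png')[170:275,280:395]; cv2.imwrite('pics/k5.png',cv2.resize(im,None,fx=5,fy=5,interpolation=2))"
```

```text
(no output)
```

View pics/k5.png

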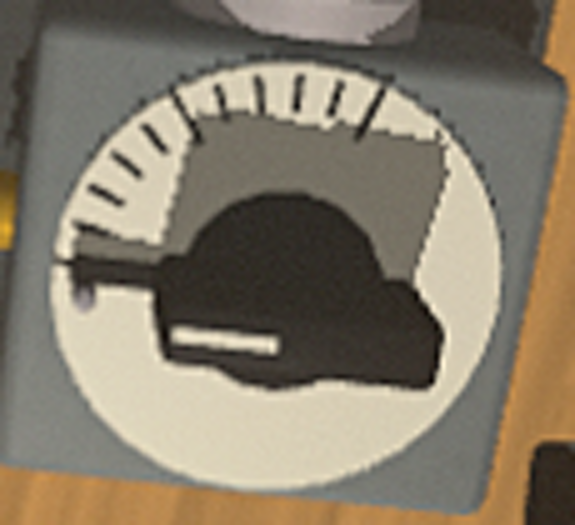

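The pointer lies on the zero tick, against the pin. The bar line's slope (0.094) matches the housing edge (0.097). Handing in.

```bash
python3 -c "
from rig import manip
print(manip.get_state()['clock'],manip.get_state()['contact_force']); print(manip.sign_off())"
```

```text
17.5 [-0.04734642  0.01210642 -0.31176552]
the job is handed in; nothing more can be done
None
```

I turned the reset knob back to its zero stop, slid the larger spool onto the mat, and handed the job in at 17.5 s. No verdict was reported.

- **Reset knob:** I gripped the bar and turned it about 1.2 rad anticlockwise until the wrist moment rose to 1.1 N m at the stop. The last close-up shows the pointer on the zero tick against the pin, and the bar parallel to the housing to within about 0.01 rad.
- **Spool:** I pushed it with both open fingers cradling the flange, and it stayed flat on the bench. Its centre measures about (0.516, -0.006) m. The mat's centre is somewhere between (0.513, -0.004) and (0.519, -0.013) m depending on the view, so the spool is between 2 and about 8 mm off, inside the 18 mm limit. The mat shows all round it.
- **Other things:** I did not touch the tin, the small spool, the mallet or the look-alike spools. At hand-in the gripper was clear, with contact force near zero.

**Checks that failed or disagreed:**
- The views differ by a few millimetres on the mat's centre.
- The scene camera and the wrist camera differ by 3–8 mm on the spool's position.
- An automatic fit of the knob's line picked the wrong patch and gave 2.50 rad instead of about 3.26, so I dropped it and used the close-up.

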